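# Set a lock plate overhanging the filing board

### The arm

A 6-joint arm with a two-finger parallel gripper is mounted at the origin on the work surface. World frame = base frame: x ahead of the robot, y to its left, z up, the work surface at z = 0. Lengths are in mm, angles in degrees, forces in N, time in s.
With the tool pointing down it reaches from about 300 to 850 mm from the base axis. Payload 4.2 kg.
Tool frame: the origin (TCP) lies at the very end of the fingers, on their centre line; the grasp point (between the pads) lies 19 mm behind it (env.grip_point_offset is the distance from the TCP to the grasp point, in mm); z points along the fingers, y is the line along which they close (so a half turn about z gives the same grasp; the last joint's range is limited). The gripper opens to 91 mm and grips with 3 to 60 N. Pads are 32 mm wide; open, the fingers measure 118 mm over their backs; the gripper's body (76 mm by 178 mm) begins 60 mm behind the grasp point.
Start: joints at [65.947, 18.312, 89.639, -0, 72.044, -1.146], TCP at [223.813, 529.67, 213.976] pointing down, gripper open.
Joint ranges: [-177.97, 177.97], [-48.28, 115.42], [12.27, 149.76], [-77.06, 257.06], [2.81, 150.46], [-146.56, 146.56]. Speed limits (degrees/s): [147.25, 147.25, 180, 180, 180, 180].

### API

Orientations are given as [roll, pitch, yaw] about the fixed x, y, z axes, in that order (R = Rz(yaw) Ry(pitch) Rx(roll)).
In Python, from workcell import env gives the robot as it stands. The module is installed in compiled form; this text tells all that it offers.
- The arm moves only by the tool arm_command, never from a script. Its argument "rows" is a list of rows, each an object with "delta_pos": the shift along the tool's x, y, z in mm, a list of three; "roll": the turn about the tool's z in units of 5 degrees (1.0 is 5 degrees); "jaw": the opening in per cent of the stroke, from 0 (shut) to 100 (fully open). A call has 1 to 20 rows; each row is the pose to reach, as a shift and turn from the pose commanded when the call began, along the tool's axes at that moment; what a row does not reach only later rows make up. A row lasts 1/12 s, in which the tool goes at most 41.7 mm and 7.16 degrees, less where a joint would pass 70% of its speed; a pose out of reach is approached as far as the arm can. A call with a gripper value outside its range is refused whole. The fingers move at their own pace and stop on an object; "squeeze" is the grip in N (left out, the last holds). Time passes only in rows, so rows that repeat a pose let the fingers close. It gives the time, the measured TCP pose, the force, the opening and the grip force at its end, in the units of the state.
- env.state(): the state, without advancing time (a new reading comes with each control period).
- env.grab_frame(name): name is "scene" or "top"; returns a dict with "img" (384x512x3 uint8, blue, green, red), "z_map" (384x512 float32, mm along the optical axis (not along the pixel's ray), 0 where there is no reading), "fov_y" (degrees; the focal length in pixels is half the picture's height over the tangent of half this angle, whatever the lens; pixels are square), "cx", "cy" (the principal point, pixels), "R" (3x3) and "t" (3): a world point X has camera coordinates R X + t. Camera axes: x right, y down, z forward; pixel columns grow to the right and rows downward; lengths in mm; the calibration is good to about 2 mm. A picture is of the moment at which its call begins.
- env.job_done(): hands the job in; it is judged then, once.
The state is a dict: "time_s": time; "qpos": joint angles; "qvel": joint speeds; "effort": joint torques, N m; "ee_pos": TCP position; "ee_rot": TCP orientation; "force": force on the tool from outside, world axes, zero at the start; "torque": the same for the moment, N m; "gripper_width": finger opening in mm; "gripper_force": force on a finger pad.
Only numpy, scipy, OpenCV 4.12 (cv2) and the standard library are available. Lean on these libraries where they do the work, as an engineer would, in place of code of your own. Each camera call takes 0.05 s, during which the arm holds its last target. There are 200 camera calls.

### The job

Get the steel lock plate ready for filing. First push it sideways across the wooden filing board until its long edge lies flat against the fence, with the whole plate still on the board; then slide it along the fence until its scribed end hangs 30 mm out over the board's far, open end, so that the scribed line lies above the edge. Only push it with the fingertips, without lifting or tipping it, then move clear, and leave everything else where it is.

Things in the scene. Friction and masses are not known exactly. Their poses are not given: they have to be found in the camera images.
- board: Filing board: light wooden block fixed to the bench, 220 (x) x 190 (y) mm, flat top 45 mm above the bench. Origin: centre of its underside. x points from the end near the robot to the far, open end. A darker wooden fence runs along its left (+y) side: 20 mm wide, 12 mm above the top, inner face at y = +75 mm, from x = -110 to +90 mm. A plate flat against it has its centre at y = +47.5 mm.
- board_edge (a point): Point on the upper rim of the board's open end, at board x = +110, y = +47.5, z = +45 mm; axes as the board's. The plate's end must come to lie 30 mm beyond it along x.
- plate: Lock plate: loose bright steel rectangle, 100 (x) x 55 (y) x 6 mm thick, about 0.3 kg, lying on the board askew (up to 15 degrees), off the fence. Origin: centre of its underside. x points along it to its scribed end, at first nearest the board's open end: a thin dark line crosses its top 30 mm from that end. A dark keyhole mark and two dots are on the other half.
- plate_end (a point): Middle of the plate's scribed (leading) end, on the underside, 50 mm from the plate's centre along its x.
- knob: Leave alone: turned brass drawer knob, 30 mm across, 31 mm tall, standing on the board. Origin: underside.
- file: Leave alone: file with wooden handle, about 260 mm long, 22 mm tall, lying on the bench along the board's right side. Origin: under its middle; x along it.
- offcut: Leave alone: dark wooden offcut, 70 x 35 x 28 mm, on the bench left of the board, beyond the fence. Origin: underside.
- glue: Leave alone: white glue bottle, 56 mm across, 130 mm tall, on the bench to the left. Origin: underside.
- mug: Leave alone: blue mug, 80 mm across, 90 mm tall, on the bench at the far left. Origin: underside.
- hammer: Leave alone: hammer lying on the bench to the right. Origin: underside.
- jar: Leave alone: glass jar with steel lid, 66 mm across, 75 mm tall, on the bench at the far right. Origin: underside.
Mind the look-alikes: they are no part of the job. Several things have the shape of the plate; the one meant has the colours described above.

How it is judged:
By the outcome, as a careful person would: the job done as asked, in the order asked, and still so for the second after the job is handed in, with the robot touching nothing.
It also fails if it takes over 58 s, if anything falls off the work surface, if the arm or the gripper's body presses on something with over 40 N, if the wrist force passes 120 N, or if a joint passes its speed limit or range.

## Working session

There is one attempt and no reset: what is moved stays moved. The work goes in short steps, Python scripts to look and compute and a tool call to move; the robot and the scene stay as the last step left them, time stands still between calls to the robot, and variables do not carry over. Pictures are saved under pics/ and viewed, at most 10 in all, crops included, and the job is handed in when it is done.

Besides the shell and the picture viewer there is one more tool, called after "Request:" as name([rows], argument=value, ...), one row to a line, values as JSON. arm_command: Moves the arm, as the interface text tells. Its arguments: {"type":"object","properties":{"rows":{"type":"array"},"squeeze":{"type":"number"}},"required":["rows"]}

```bash
mkdir -p pics; cat > h.py <<'E'
import numpy as np, cv2
from workcell import env
def grab(n):
    return env.grab_frame(n)
def ray(f,uv,z):
    H=f["img"].shape[0]; fl=H/2/np.tan(np.radians(f["fov_y"])/2)
    R=np.array(f["R"]);t=np.array(f["t"])
    uv=np.atleast_2d(np.array(uv,float))
    d=np.c_[(uv[:,0]-f["cx"])/fl,(uv[:,1]-f["cy"])/fl,np.ones(len(uv))]@R
    c=-R.T@t
    return c+d*((z-c[2])/d[:,2])[:,None]
E
python3 - <<'E'
from h import *
print(env.state())
for n in("top","scene"):
    f=grab(n); cv2.imwrite(f"pics/{n}0.png",f["img"]); np.save(f"pics/{n}0.npy",f,allow_pickle=True)
    print(n,f["fov_y"],f["cx"],f["cy"],-np.array(f["R"]).T@f["t"])
E
```

```text
{'time_s': 0.0, 'qpos': array([ 6.59474751e+01,  1.83512140e+01,  8.97063237e+01, -1.20346130e-03,
        7.20431374e+01, -1.14464210e+00]), 'qvel': array([ 0.02867643, -0.07175999, -0.00087895, -0.01383385, -0.02073213,
        0.05614829]), 'effort': array([-1.46170602e-03, -4.12460017e+01, -2.31969541e+01,  7.25578750e-02,
        4.60018404e-02, -1.57407258e-04]), 'ee_pos': array([223.60809638, 529.19474349, 213.12511566]), 'ee_rot': array([-1.79899322e+02, -8.67173477e-04,  1.57092488e+02]), 'force': array([ 0.09686585, -0.92977874, -0.09689363]), 'torque': array([-0.00931537,  0.00632236, -0.02202048]), 'gripper_force': 0.0, 'gripper_width': 91.25182806512542}
top 46.811371512011895 260.4043606403793 185.1539836059265 [ 303.79401354  -37.70233483 1391.75565808]
scene 50.38145269067175 255.41574387448657 189.3256179117898 [1332.69155203 -455.86775857  698.2774451 ]
```

View pics/top0.png

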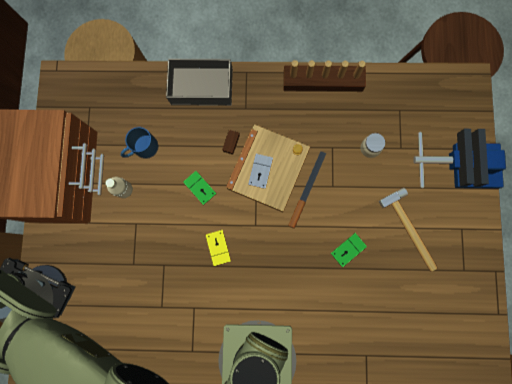

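View pics/scene0.png

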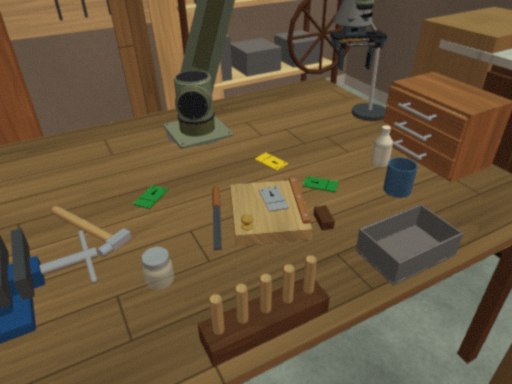

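The top picture shows four plate shapes: grey (260,172) on the board, green (200,188), green (349,250) and yellow (218,247). The grey steel one on the board is the one meant. The fence is on the board's left edge, running from (228,188) to (255,127), and the brass knob is at (298,149).

```bash
cat >> h.py <<'E'
def plate(f,off=None,z=51,save=None,roi=(200,100,330,230),vmin=110):
    """plate pose: grey mask -> minAreaRect -> ray to plane"""
    x0,y0,x1,y1=roi
    hsv=cv2.cvtColor(f["img"],cv2.COLOR_BGR2HSV)
    m=((hsv[...,1]<60)&(hsv[...,2]>vmin)).astype(np.uint8)
    k=np.zeros_like(m);k[y0:y1,x0:x1]=1;m*=k
    m=cv2.morphologyEx(m,cv2.MORPH_CLOSE,np.ones((5,5)))
    cs,_=cv2.findContours(m,cv2.RETR_EXTERNAL,cv2.CHAIN_APPROX_NONE)
    c=max(cs,key=cv2.contourArea)[:,0].astype(float)
    P=ray(f,c,z)[:,:2]
    r=cv2.minAreaRect(P.astype(np.float32))
    return r,cv2.boxPoints(r),c
E
python3 - <<'E'
from h import *
f=np.load("pics/top0.npy",allow_pickle=True).item()
c=cv2.resize(f["img"][110:230,200:330],None,fx=6,fy=5 if 0 else 6,interpolation=cv2.INTER_CUBIC)[:600]
c=cv2.resize(f["img"][115:215,205:335],None,fx=6,fy=6,interpolation=cv2.INTER_CUBIC); cv2.imwrite("pics/crop0.png",c)
r,b,_=plate(f); print(r,b)
# board: height map
z=f["z_map"]; H=384; fl=H/2/np.tan(np.radians(f["fov_y"])/2)
v,u=np.mgrid[0:384,0:512]
C=np.stack([(u-f["cx"])/fl*z,(v-f["cy"])/fl*z,z],-1)
W=(C-np.array(f["t"]))@np.array(f["R"])
h=W[...,2]
def blob(m,name):
    m=m.astype(np.uint8);k=np.zeros_like(m);k[105:225,215:320]=1;m*=k
    cs,_=cv2.findContours(m,cv2.RETR_EXTERNAL,cv2.CHAIN_APPROX_NONE)
    c=max(cs,key=cv2.contourArea)[:,0]
    P=W[c[:,1],c[:,0]]; r=cv2.minAreaRect(P[:,:2].astype(np.float32)); print(name,r,cv2.boxPoints(r).tolist(),np.median(W[m>0][:,2]))
blob(h>35,"board"); blob((h>53)&(h<64)&(u<265),"fence"); blob((h>62)&(u>270),"knob")
print(h[172,260],h[185,280],h[250,300])
E
```

```text
((567.437255859375, -0.7010421752929688), (54.518280029296875, 101.03886413574219), 77.42206573486328) [[512.1941   -16.304497]
 [610.8081   -38.30747 ]
 [622.6804    14.902412]
 [524.0664    36.905384]]
board ((511.81964111328125, -1.5877838134765625), (200.83389282226562, 371.4586181640625), 71.45030212402344) [[303.7939758300781, -37.70234680175781], [655.95458984375, -155.87339782714844], [719.8453369140625, 34.52677917480469], [367.6846923828125, 152.6978302001953]] 45.32962071245907
fence ((602.8525390625, 57.40556716918945), (20.678274154663086, 198.8681640625), 67.83859252929688) [[506.86407470703125, 85.33847045898438], [691.0408325195312, 10.322003364562988], [698.8410034179688, 29.47266387939453], [514.6642456054688, 104.48912811279297]] 55.78843509592147
knob ((632.8432006835938, -114.14234924316406), (27.579944610595703, 28.02254295349121), 63.135372161865234) [[614.1126098632812, -120.11259460449219], [639.1109008789062, -132.77552795410156], [651.5737915039062, -108.17210388183594], [626.5755004882812, -95.50917053222656]] 74.67089195121561
47.896576017427854 40.06009103711177 -2.4942226230172184
```

View pics/crop0.png

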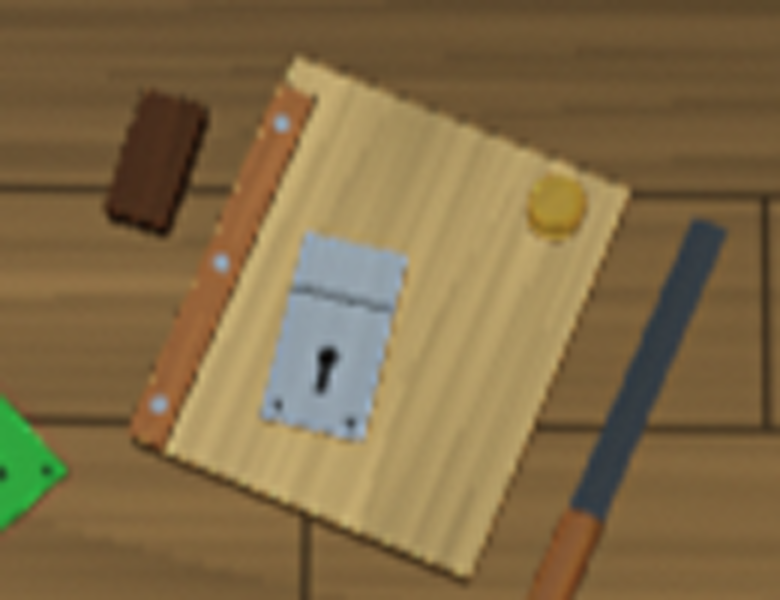

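The crop confirms it: a grey plate with its scribed line at (340,300) and keyhole at (325,365), fence on its left, knob at (555,207) clear of the path. Now I'll refine the board frame from colour edges.

```bash
cat >> h.py <<'E'
def sub(f,p,n,z,half=8,lo=None):
    """strongest-gradient offset along world dir n at point p (mm), on plane z; returns world pts"""
    s=np.arange(-half,half+.1,.5)
    Q=np.array([[p[0]+n[0]*a,p[1]+n[1]*a,z] for a in s])
    R=np.array(f["R"]);C=Q@R.T+np.array(f["t"]);fl=192/np.tan(np.radians(f["fov_y"])/2)
    uv=np.c_[C[:,0]/C[:,2]*fl+f["cx"],C[:,1]/C[:,2]*fl+f["cy"]].astype(np.float32)
    I=cv2.remap(f["img"].astype(np.float32),uv[:,:1],uv[:,1:],cv2.INTER_LINEAR)[:,0]
    I=cv2.GaussianBlur(I,(1,5),1.0)
    g=np.linalg.norm(np.gradient(I,axis=0),axis=1)
    w=g**3; 
    return np.array(p)+np.array(n)*(s*w).sum()/w.sum()
def line(f,a,b,n,z,half=8):
    P=np.array([sub(f,np.array(a)+(np.array(b)-a)*k,n,z,half) for k in np.linspace(.1,.9,15)],np.float32)
    vx,vy,x,y=cv2.fitLine(P,cv2.DIST_HUBER,0,.1,.1).ravel()
    return np.array([vx,vy]),np.array([x,y])
def board(f,o=(574.5,-23),yaw=-22.2):
    o=np.array(o,float)
    for _ in range(4):
        a=np.radians(yaw);ex=np.array([np.cos(a),np.sin(a)]);ey=np.array([-ex[1],ex[0]])
        w=lambda x,y:o+ex*x+ey*y
        d1,p1=line(f,w(-105,75),w(88,75),ey,50,6)       # inner fence face (mid height)
        d2,p2=line(f,w(110,-60),w(110,70),ex,45)        # open end, avoid knob
        d3,p3=line(f,w(-110,-90),w(-110,70),ex,45)        # near end
        d4,p4=line(f,w(-105,-95),w(60,-95),ey,45)       # right side
        if d1@ex<0:d1=-d1
        if d4@ex<0:d4=-d4
        yaws=[np.degrees(np.arctan2(d1[1],d1[0])),np.degrees(np.arctan2(d4[1],d4[0]))]
        for d in(d2,d3):
            if d@ey<0:d=-d
            yaws.append(np.degrees(np.arctan2(-d[0],d[1])))
        e=[(p1-w(0,75))@ey,(p4-w(0,-95))@ey,(p2-w(110,0))@ex,(p3-w(-110,0))@ex]
        o=o+ey*(e[0]+e[1])/2+ex*(e[2]+e[3])/2; yaw=np.mean(yaws)
    return o,yaw,yaws,e
def rel(o,yaw,P):
    a=np.radians(yaw);return (np.atleast_2d(P)-o)@np.array([[np.cos(a),-np.sin(a)],[np.sin(a),np.cos(a)]])
E
python3 - <<'E'
from h import *
f=np.load("pics/top0.npy",allow_pickle=True).item()
o,yaw,ys,e=board(f); print("board",o,yaw,ys,e)
r,b,_=plate(f); print("plate rel",rel(o,yaw,[r[0]]),rel(o,yaw,b).round(1).tolist())
print("knob",rel(o,yaw,[[632.8,-114]]))
f=np.load("pics/scene0.npy",allow_pickle=True).item()
r,b,_=plate(f,roi=(258,180,292,212)); print(r,rel(o,yaw,[r[0]]),rel(o,yaw,b).round(1).tolist())
E
```

```text
board [580.43254498 -24.54303564] -21.846752 [np.float32(-21.732948), np.float32(-21.836096), np.float32(-21.877447), np.float32(-21.940516)] [np.float64(-0.9807608703784464), np.float64(0.8854766767032632), np.float64(-0.4624482473559388), np.float64(0.49210551825654003)]
plate rel [[-20.93421006  17.29384408]] [[-66.4, -17.7], [33.3, -1.5], [24.5, 52.3], [-75.2, 36.1]]
knob [[ 81.89575925 -63.54512936]]
((568.2146606445312, -2.0186004638671875), (55.44342803955078, 103.94071960449219), 77.44651794433594) [[-19.72233971  16.36020159]] [[-66.5, -19.4], [36.0, -2.6], [27.1, 52.1], [-75.5, 35.3]]
```

Request:
arm_command([
  {"delta_pos":[-8,-6.5,0],"roll":0.3,"jaw":66},
  {"delta_pos":[-24,-19.5,0],"roll":0.9,"jaw":66},
  {"delta_pos":[-48,-39,0],"roll":1.8,"jaw":66},
  {"delta_pos":[-79,-64,0],"roll":2.8,"jaw":66},
  {"delta_pos":[-110,-89,0],"roll":3.8,"jaw":66},
  {"delta_pos":[-141,-115,0],"roll":4.8,"jaw":66},
  {"delta_pos":[-172,-140,0],"roll":5.8,"jaw":66},
  {"delta_pos":[-203,-165,0],"roll":6.9,"jaw":66},
  {"delta_pos":[-234,-190,0],"roll":7.9,"jaw":66},
  {"delta_pos":[-265,-216,0],"roll":9,"jaw":66},
  {"delta_pos":[-296,-241,0],"roll":10,"jaw":66},
  {"delta_pos":[-327,-266,0],"roll":11.1,"jaw":66},
  {"delta_pos":[-358,-291,0],"roll":12.1,"jaw":66},
  {"delta_pos":[-389,-316,0],"roll":13.2,"jaw":66},
  {"delta_pos":[-420,-342,0],"roll":14.2,"jaw":66},
  {"delta_pos":[-450,-366,0],"roll":15.2,"jaw":66},
  {"delta_pos":[-480,-390,0],"roll":16.3,"jaw":66},
  {"delta_pos":[-505,-411,0],"roll":17.1,"jaw":66},
  {"delta_pos":[-520,-423,0],"roll":17.6,"jaw":66},
  {"delta_pos":[-525,-427,0],"roll":17.8,"jaw":66},
])

```text
time_s: 1.77
ee_pos: [541.8, -71.3, 213.4]
ee_rot: [180.0, 0.1, 67.8]
force: [-0.5, 0.8, -0.2]
gripper_width: 59.9
gripper_force: 0.0
```

Request:
arm_command([
  {"delta_pos":[0,0,12],"roll":0,"jaw":66},
  {"delta_pos":[0,0,36],"roll":0,"jaw":66},
  {"delta_pos":[0,0,66],"roll":0,"jaw":66},
  {"delta_pos":[0,0,96],"roll":0,"jaw":66},
  {"delta_pos":[0,0,122],"roll":0,"jaw":66},
  {"delta_pos":[0,0,140],"roll":0,"jaw":66},
  {"delta_pos":[0,0,152],"roll":0,"jaw":66},
  {"delta_pos":[0,0,159],"roll":0,"jaw":66},
  {"delta_pos":[0,0,163],"roll":0,"jaw":66},
  {"delta_pos":[0,0,165],"roll":0,"jaw":66},
  {"delta_pos":[0,0,166],"roll":0,"jaw":66},
  {"delta_pos":[0,0,166],"roll":0,"jaw":66},
])

```text
time_s: 2.77
ee_pos: [541.6, -68.0, 48.6]
ee_rot: [179.9, -0.0, 68.1]
force: [-0.3, 0.4, -0.0]
gripper_width: 60.6
gripper_force: 0.0
```

```bash
python3 - <<'E'
from h import *
s=env.state(); print(s["ee_pos"],s["force"],s["ee_rot"])
f=grab("scene"); cv2.imwrite("pics/s1.png",cv2.resize(f["img"][120:260,180:360],None,fx=4,fy=4,interpolation=cv2.INTER_CUBIC))
E
```

```text
[541.59865942 -67.97748946  48.5842527 ] [-0.32906834  0.39520512 -0.04808315] [ 1.79930546e+02 -2.29718098e-02  6.80958026e+01]
```

View pics/s1.png

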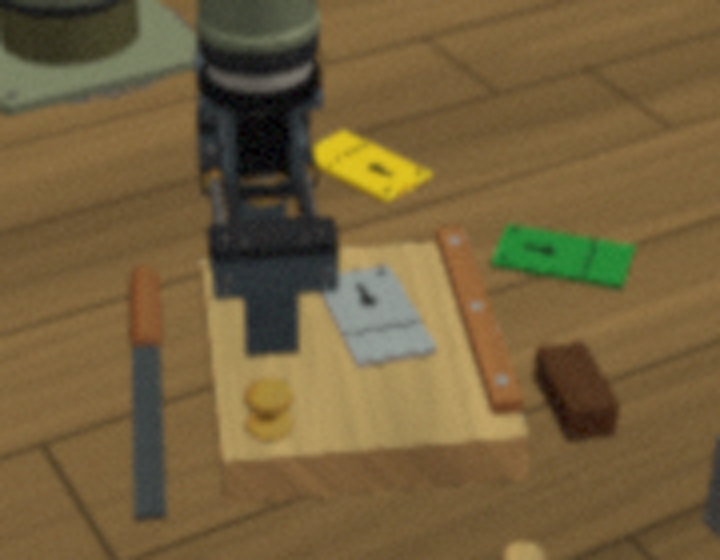

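The fingers stand flat beside the plate on its right, at (270,320). The knob at (268,405) and the file are clear, so I start pushing.

Request:
arm_command([
  {"delta_pos":[3,0,1],"roll":0,"jaw":66},
  {"delta_pos":[8,0,1.3],"roll":0,"jaw":66},
  {"delta_pos":[12,0,1.3],"roll":0,"jaw":66},
  {"delta_pos":[15,0,1.3],"roll":0,"jaw":66},
  {"delta_pos":[17,0,1.3],"roll":0,"jaw":66},
  {"delta_pos":[19,0,1.3],"roll":0,"jaw":66},
  {"delta_pos":[21,0,1.3],"roll":0,"jaw":66},
  {"delta_pos":[23,0,1.3],"roll":0,"jaw":66},
  {"delta_pos":[25,0,1.3],"roll":0,"jaw":66},
  {"delta_pos":[27,0,1.3],"roll":0,"jaw":66},
  {"delta_pos":[29,0,1.3],"roll":0,"jaw":66},
  {"delta_pos":[31,0,1.3],"roll":0,"jaw":66},
  {"delta_pos":[33,0,1.3],"roll":0,"jaw":66},
  {"delta_pos":[35,0,1.3],"roll":0,"jaw":66},
  {"delta_pos":[37,0,1.3],"roll":0,"jaw":66},
  {"delta_pos":[39,0,1.3],"roll":0,"jaw":66},
  {"delta_pos":[41,0,1.3],"roll":0,"jaw":66},
  {"delta_pos":[43,0,1.3],"roll":0,"jaw":66},
  {"delta_pos":[45,0,1.3],"roll":0,"jaw":66},
  {"delta_pos":[45,0,1.3],"roll":0,"jaw":66},
])

```text
time_s: 4.48
ee_pos: [558.3, -25.8, 46.7]
ee_rot: [180.0, -0.0, 68.1]
force: [-0.4, 0.8, -0.1]
gripper_width: 60.4
gripper_force: 0.0
```

```bash
python3 - <<'E'
from h import *
O=np.array([580.43,-24.54]);Y=-21.85
s=env.state(); print(rel(O,Y,[s["ee_pos"][:2]]),s["ee_pos"][2],s["force"],s["gripper_width"])
f=grab("top")
c=f["img"][115:215,205:335]; f2=grab("scene")["img"][150:250,210:340]
cv2.imwrite("pics/s2.png",cv2.resize(np.vstack([c,f2]),None,fx=3,fy=3,interpolation=cv2.INTER_CUBIC))
E
```

```text
[[-20.08226709  -9.42292082]] 46.67208918092002 [-0.3714824   0.79408084 -0.1028273 ] 60.3905356731525
```

View pics/s2.png

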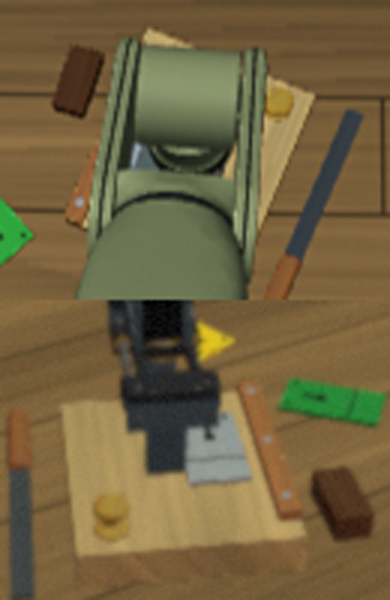

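The plate has been pushed about halfway and turned nearly parallel to the fence. The scene half shows it at (215,450), beside the finger. I push on slowly.

Request:
arm_command([
  {"delta_pos":[1.5,0,0],"roll":0,"jaw":66},
  {"delta_pos":[3,0,0],"roll":0,"jaw":66},
  {"delta_pos":[4.5,0,0],"roll":0,"jaw":66},
  {"delta_pos":[6,0,0],"roll":0,"jaw":66},
  {"delta_pos":[7,0,0],"roll":0,"jaw":66},
  {"delta_pos":[8,0,0],"roll":0,"jaw":66},
  {"delta_pos":[9,0,0],"roll":0,"jaw":66},
  {"delta_pos":[10,0,0],"roll":0,"jaw":66},
  {"delta_pos":[10,0,0],"roll":0,"jaw":66},
])

```text
time_s: 5.33
ee_pos: [561.8, -16.8, 46.7]
ee_rot: [180.0, -0.0, 68.1]
force: [-0.9, -2.0, 1.5]
gripper_width: 60.2
gripper_force: 0.9
```

```bash
cat >> h.py <<'E'
O=np.array([580.43,-24.54]);Y=-21.85
def sc(f=None):
    s=env.state(); print("tcp",rel(O,Y,[s["ee_pos"][:2]]),s["ee_pos"][2],"F",s["force"].round(1))
    f=f or grab("scene")
    r,b,c=plate(f,roi=(230,170,330,250)); print("plate",rel(O,Y,[r[0]]),r[1:],"corners",rel(O,Y,b).round(1).tolist())
    return f
E
python3 - <<'E'
from h import *
f=sc()
E
```

```text
tcp [[-20.13738024   0.25849465]] 46.70934338676278 F [-0.9 -2.   1.5]
plate [[-14.38825574  43.68749779]] ((56.86820602416992, 103.3514633178711), 68.01398468017578) corners [[-66.1, 15.4], [37.2, 15.1], [37.4, 72.0], [-66.0, 72.2]]
```

Request:
arm_command([
  {"delta_pos":[0.5,0,0],"roll":0,"jaw":66},
  {"delta_pos":[1,0,0],"roll":0,"jaw":66},
  {"delta_pos":[1.5,0,0],"roll":0,"jaw":66},
  {"delta_pos":[2,0,0],"roll":0,"jaw":66},
  {"delta_pos":[2.5,0,0],"roll":0,"jaw":66},
  {"delta_pos":[2.5,0,0],"roll":0,"jaw":66},
])

```text
time_s: 5.88
ee_pos: [562.6, -14.9, 46.7]
ee_rot: [180.0, 0.0, 68.1]
force: [-1.3, -4.1, 1.7]
gripper_width: 60.0
gripper_force: 1.8
```

Request:
arm_command([
  {"delta_pos":[0.5,0,0],"roll":0,"jaw":66},
  {"delta_pos":[1,0,0],"roll":0,"jaw":66},
  {"delta_pos":[1.5,0,0],"roll":0,"jaw":66},
  {"delta_pos":[1.5,0,0],"roll":0,"jaw":66},
  {"delta_pos":[1.5,0,0],"roll":0,"jaw":66},
])

```text
time_s: 6.3
ee_pos: [562.7, -14.7, 46.7]
ee_rot: [-180.0, 0.2, 68.2]
force: [-3.2, -8.0, 2.7]
gripper_width: 60.3
gripper_force: 4.1
```

```bash
python3 - <<'E'
from h import *
f=sc()
E
```

```text
tcp [[-20.11448898   2.51786931]] 46.68281892321782 F [-3.2 -8.   2.7]
plate [[-13.52741118  55.09153789]] ((59.89809799194336, 107.178955078125), 57.02109909057617) corners [[-71.9, 36.0], [33.3, 15.4], [44.8, 74.1], [-60.3, 94.8]]
```

The force rose to about 8.6 N with the TCP stalled, so the plate is against the fence. I back off, rise, and turn for the second push.

Request:
arm_command([
  {"delta_pos":[-4,0,0],"roll":0,"jaw":66},
  {"delta_pos":[-12,0,0],"roll":0,"jaw":66},
  {"delta_pos":[-20,0,0],"roll":0,"jaw":66},
  {"delta_pos":[-24,0,-3],"roll":0,"jaw":66},
  {"delta_pos":[-25,0,-12],"roll":0,"jaw":66},
  {"delta_pos":[-25,0,-30],"roll":0,"jaw":66},
  {"delta_pos":[-25,0,-55],"roll":0,"jaw":66},
  {"delta_pos":[-25,-20,-80],"roll":-1.2,"jaw":20},
  {"delta_pos":[-25,-50,-95],"roll":-2.5,"jaw":20},
  {"delta_pos":[-25,-80,-100],"roll":-3.9,"jaw":20},
  {"delta_pos":[-25,-110,-100],"roll":-5.3,"jaw":20},
  {"delta_pos":[-25,-140,-100],"roll":-6.7,"jaw":20},
  {"delta_pos":[-25,-170,-100],"roll":-8.1,"jaw":20},
  {"delta_pos":[-25,-195,-100],"roll":-9.5,"jaw":20},
  {"delta_pos":[-25,-210,-100],"roll":-10.9,"jaw":20},
  {"delta_pos":[-25,-215,-100],"roll":-12.3,"jaw":20},
  {"delta_pos":[-25,-215,-100],"roll":-13.7,"jaw":20},
  {"delta_pos":[-25,-215,-100],"roll":-15.1,"jaw":20},
  {"delta_pos":[-25,-215,-100],"roll":-16.5,"jaw":20},
  {"delta_pos":[-25,-215,-100],"roll":-18,"jaw":20},
])

```text
time_s: 8.02
ee_pos: [354.7, 44.0, 147.5]
ee_rot: [179.9, 0.1, 158.1]
force: [-0.5, -0.1, 0.2]
gripper_width: 18.5
gripper_force: 0.0
```

```bash
python3 - <<'E'
from h import *
f=sc(); s=env.state();print(s["ee_rot"],s["gripper_width"])
g=grab("top");r,b,_=plate(g);print(rel(O,Y,[r[0]]),r[1:],rel(O,Y,b).round(1).tolist()); print(board(g))
cv2.imwrite("pics/s3.png",np.vstack([cv2.resize(g["img"][115:215,205:335],None,fx=3,fy=3),cv2.resize(f["img"][150:250,210:340],None,fx=3,fy=3)]))
E
```

```text
tcp [[-235.07496083  -20.39750965]] 147.51398328303165 F [-0.5 -0.1  0.2]
plate [[-15.05875386  52.60933644]] ((68.37442779541016, 104.05842590332031), 68.12037658691406) corners [[-67.1, 18.4], [37.0, 18.4], [37.0, 86.8], [-67.1, 86.8]]
[1.79934544e+02 7.69244628e-02 1.58328878e+02] 18.29283552777729
[[-16.19588541  54.20063382]] ((68.97149658203125, 100.7407455444336), 68.78141784667969) [[-66.2, 19.2], [34.6, 20.3], [33.8, 89.2], [-66.9, 88.1]]
(array([580.52251086, -24.32364837]), np.float32(-21.873356), [np.float32(-21.865181), np.float32(-21.860687), np.float32(-21.82126), np.float32(-21.9463)], [np.float64(-0.8607091168231538), np.float64(0.7560190839482233), np.float64(-0.5424879794406625), np.float64(0.4569633166410948)])
```

View pics/s3.png

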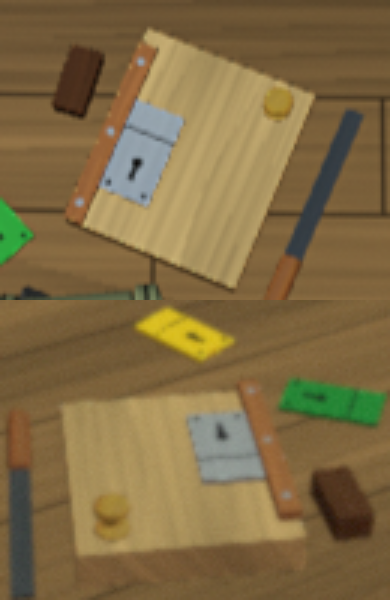

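Both views show the plate flat along the fence and wholly on the board (top view about (145,155), scene about (225,447)); nothing else has moved. Next I go behind its rear end and descend.

Request:
arm_command([
  {"delta_pos":[-10,5,0],"roll":0,"jaw":20},
  {"delta_pos":[-35,18,0],"roll":0,"jaw":20},
  {"delta_pos":[-65,33,0],"roll":0,"jaw":20},
  {"delta_pos":[-95,49,0],"roll":0,"jaw":20},
  {"delta_pos":[-120,61,0],"roll":0,"jaw":20},
  {"delta_pos":[-131,67,0],"roll":0,"jaw":20},
  {"delta_pos":[-133,68,5],"roll":0,"jaw":20},
  {"delta_pos":[-133,68,20],"roll":0,"jaw":20},
  {"delta_pos":[-133,68,45],"roll":0,"jaw":20},
  {"delta_pos":[-133,68,70],"roll":0,"jaw":20},
  {"delta_pos":[-133,68,86],"roll":0,"jaw":20},
  {"delta_pos":[-133,68,93],"roll":0,"jaw":20},
  {"delta_pos":[-133,68,97],"roll":0,"jaw":20},
  {"delta_pos":[-133,68,99],"roll":0,"jaw":20},
  {"delta_pos":[-133,68,100],"roll":0,"jaw":20},
  {"delta_pos":[-133,68,100],"roll":0,"jaw":20},
])

```text
time_s: 9.45
ee_pos: [503.8, 56.4, 47.4]
ee_rot: [180.0, 0.1, 157.7]
force: [-0.1, 1.0, 0.5]
gripper_width: 18.2
gripper_force: 0.0
```

```bash
python3 - <<'E'
from h import *
f=sc(); print(env.state()["ee_rot"],env.state()["gripper_width"])
E
```

```text
tcp [[-101.22204458   46.64200348]] 47.38713143378612 F [-0.1  1.   0.5]
plate [[-14.72053522  52.60912494]] ((68.37445068359375, 104.02649688720703), 68.12042999267578) corners [[-66.8, 18.4], [37.3, 18.4], [37.3, 86.8], [-66.7, 86.8]]
[1.79947412e+02 9.01749157e-02 1.57740038e+02] 18.410035206193925
```

Request:
arm_command([
  {"delta_pos":[-3,0,0.4],"roll":0,"jaw":20},
  {"delta_pos":[-8,0,0.7],"roll":0,"jaw":20},
  {"delta_pos":[-12,0,0.7],"roll":0,"jaw":20},
  {"delta_pos":[-15,0,0.7],"roll":0,"jaw":20},
  {"delta_pos":[-17,0,0.7],"roll":0,"jaw":20},
  {"delta_pos":[-19,0,0.7],"roll":0,"jaw":20},
  {"delta_pos":[-21,0,0.7],"roll":0,"jaw":20},
  {"delta_pos":[-24,0,0.7],"roll":0,"jaw":20},
  {"delta_pos":[-27,0,0.7],"roll":0,"jaw":20},
  {"delta_pos":[-31,0,0.7],"roll":0,"jaw":20},
  {"delta_pos":[-35,0,0.7],"roll":0,"jaw":20},
  {"delta_pos":[-39,0,0.7],"roll":0,"jaw":20},
  {"delta_pos":[-43,0,0.7],"roll":0,"jaw":20},
  {"delta_pos":[-47,0,0.7],"roll":0,"jaw":20},
  {"delta_pos":[-51,0,0.7],"roll":0,"jaw":20},
  {"delta_pos":[-54,0,0.7],"roll":0,"jaw":20},
  {"delta_pos":[-57,0,0.7],"roll":0,"jaw":20},
  {"delta_pos":[-59,0,0.7],"roll":0,"jaw":20},
  {"delta_pos":[-60,0,0.7],"roll":0,"jaw":20},
  {"delta_pos":[-60,0,0.7],"roll":0,"jaw":20},
])

```text
time_s: 11.17
ee_pos: [559.2, 33.5, 46.0]
ee_rot: [180.0, 0.0, 157.8]
force: [0.3, 0.1, -0.1]
gripper_width: 18.3
gripper_force: 0.1
```

```bash
python3 - <<'E'
from h import *
f=sc(); print(env.state()["ee_rot"])
E
```

```text
tcp [[-41.30384874  45.98208055]] 46.007009925576035 F [ 0.3  0.1 -0.1]
plate [[25.09593036 52.22819121]] ((68.86125946044922, 107.34503173828125), 67.97051239013672) corners [[-28.7, 18.0], [78.7, 17.6], [78.9, 86.5], [-28.5, 86.8]]
[1.79980628e+02 5.21746455e-02 1.57760646e+02]
```

Request:
arm_command([
  {"delta_pos":[-1,0,0],"roll":0,"jaw":20},
  {"delta_pos":[-3,0,-0.4],"roll":0,"jaw":20},
  {"delta_pos":[-6,0.2,-0.4],"roll":0,"jaw":20},
  {"delta_pos":[-10,0.3,-0.4],"roll":0,"jaw":20},
  {"delta_pos":[-14,0.4,-0.4],"roll":0,"jaw":20},
  {"delta_pos":[-18,0.5,-0.4],"roll":0,"jaw":20},
  {"delta_pos":[-22,0.6,-0.4],"roll":0,"jaw":20},
  {"delta_pos":[-26,0.7,-0.4],"roll":0,"jaw":20},
  {"delta_pos":[-30,0.8,-0.4],"roll":0,"jaw":20},
  {"delta_pos":[-34,0.9,-0.4],"roll":0,"jaw":20},
  {"delta_pos":[-38,1,-0.4],"roll":0,"jaw":20},
  {"delta_pos":[-42,1,-0.4],"roll":0,"jaw":20},
  {"delta_pos":[-45,1,-0.4],"roll":0,"jaw":20},
  {"delta_pos":[-48,1,-0.4],"roll":0,"jaw":20},
  {"delta_pos":[-50,1,-0.4],"roll":0,"jaw":20},
  {"delta_pos":[-51,1,-0.4],"roll":0,"jaw":20},
  {"delta_pos":[-51,1,-0.4],"roll":0,"jaw":20},
])

```text
time_s: 12.63
ee_pos: [606.6, 15.1, 46.3]
ee_rot: [180.0, 0.0, 157.8]
force: [-1.6, -0.6, 0.2]
gripper_width: 18.3
gripper_force: 1.1
```

```bash
python3 - <<'E'
from h import *
f=sc(); print(env.state()["ee_rot"])
g=grab("top"); cv2.imwrite("pics/s4.png",np.vstack([cv2.resize(g["img"][115:215,205:335],None,fx=3,fy=3),cv2.resize(f["img"][150:250,210:340],None,fx=3,fy=3)]))
E
```

```text
tcp [[ 9.57737799 46.55731006]] 46.26678051244927 F [-1.6 -0.6  0.2]
plate [[76.85776061 51.95285094]] ((68.58345031738281, 108.05158233642578), 67.1586685180664) corners [[22.2, 18.6], [130.3, 16.7], [131.5, 85.3], [23.4, 87.2]]
[1.79991420e+02 3.02111681e-02 1.57758901e+02]
```

View pics/s4.png

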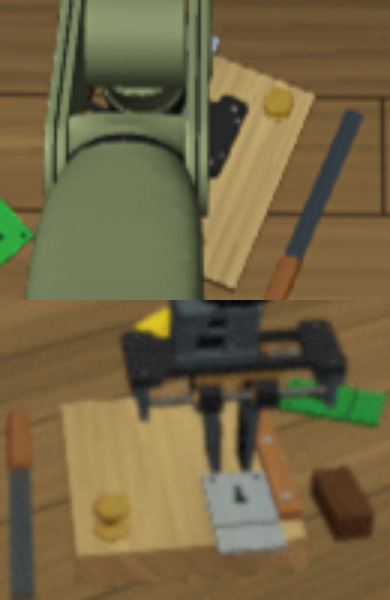

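The plate now overhangs the end by about 18 mm (scene view, plate at (243,510)) and sits along the fence. Before the last stretch I move back for a clear top view.

Request:
arm_command([
  {"delta_pos":[4,0,0],"roll":0,"jaw":20},
  {"delta_pos":[14,0,-4],"roll":0,"jaw":20},
  {"delta_pos":[32,-2,-15],"roll":0,"jaw":20},
  {"delta_pos":[60,-5,-30],"roll":0,"jaw":20},
  {"delta_pos":[90,-10,-40],"roll":0,"jaw":20},
  {"delta_pos":[120,-20,-40],"roll":0,"jaw":20},
  {"delta_pos":[150,-30,-40],"roll":0,"jaw":20},
  {"delta_pos":[180,-35,-40],"roll":0,"jaw":20},
  {"delta_pos":[205,-40,-40],"roll":0,"jaw":20},
  {"delta_pos":[220,-40,-40],"roll":0,"jaw":20},
  {"delta_pos":[225,-40,-40],"roll":0,"jaw":20},
  {"delta_pos":[225,-40,-40],"roll":0,"jaw":20},
])

```text
time_s: 13.73
ee_pos: [382.4, 63.9, 86.9]
ee_rot: [179.9, 0.1, 157.8]
force: [-0.3, -0.6, -0.9]
gripper_width: 18.1
gripper_force: 0.0
```

```bash
cat >> h.py <<'E'
def meas(g):
    """plate edges by sub-pixel lines in board axes, top view"""
    o,yaw=O,Y
    a=np.radians(Y);ex=np.array([np.cos(a),np.sin(a)]);ey=np.array([-ex[1],ex[0]])
    w=lambda x,y:O+ex*x+ey*y
    m=plate(g);b=rel(O,Y,m[1]);lx,rx=b[:,0].max(),b[:,0].min()
    print("rect x",rx,lx)
    out={}
    for n,p,q,d in(("lead",w(lx,25),w(lx,70),ex),("rear",w(rx,25),w(rx,70),ex),("right",w(rx+8,20),w(lx-8,20),ey)):
        dr,pt=line(g,p,q,d,51,7)
        k=rel(np.zeros(2),Y,[dr])[0]; ang=np.degrees(np.arctan2(k[1],k[0])) if n=="right" else np.degrees(np.arctan2(-k[0],k[1]))
        print(n,rel(O,Y,[pt])[0].round(2),"ang",round((ang+90)%180-90,2))
    dr,pt=line(g,w(110,-45),w(110,10),ex,45,7);print("board end",rel(O,Y,[pt])[0].round(2))
E
python3 - <<'E'
from h import *
g0=np.load("pics/top0.npy",allow_pickle=True).item()
f=sc(); g=grab("top"); meas(g)
cv2.imwrite("pics/s5.png",cv2.resize(g["img"][115:195,220:320],None,fx=6,fy=6,interpolation=cv2.INTER_CUBIC))
E
```

```text
tcp [[-216.70763373    8.42940266]] 86.9139464562995 F [-0.3 -0.6 -0.9]
plate [[78.24697677 51.99798143]] ((68.65099334716797, 104.56724548339844), 67.4637222290039) corners [[25.6, 18.3], [130.1, 17.0], [130.9, 85.7], [26.4, 86.9]]
rect x 25.48053205866762 127.70734488037812
lead [126.33  48.79] ang 0.41
rear [26.16 47.76] ang 0.03
right [74.13 20.21] ang -0.03
board end [109.61 -17.5 ]
```

View pics/s5.png

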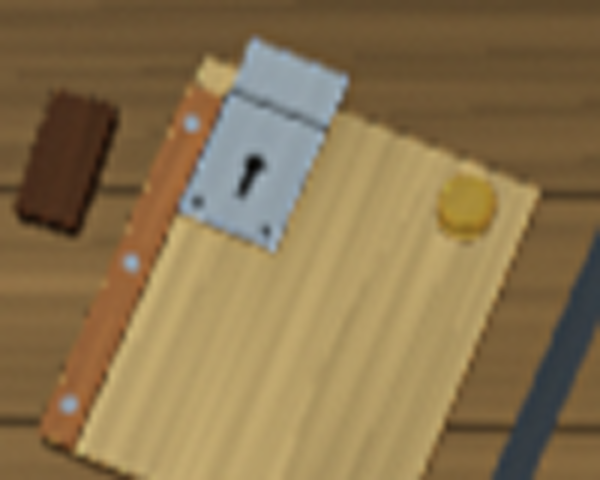

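The top view shows the plate flat along the fence, at about 0° and y = 20.2. Its scribed line is still some 13.5 mm short of the board edge, so I return and push the last 13.5 mm slowly.

Request:
arm_command([
  {"delta_pos":[-8,3,0],"roll":0,"jaw":20},
  {"delta_pos":[-28,10,0],"roll":0,"jaw":20},
  {"delta_pos":[-58,20,0],"roll":0,"jaw":20},
  {"delta_pos":[-90,30,0],"roll":0,"jaw":20},
  {"delta_pos":[-122,36,0],"roll":0,"jaw":20},
  {"delta_pos":[-150,39,0],"roll":0,"jaw":20},
  {"delta_pos":[-172,40,4],"roll":0,"jaw":20},
  {"delta_pos":[-186,40,12],"roll":0,"jaw":20},
  {"delta_pos":[-193,40,22],"roll":0,"jaw":20},
  {"delta_pos":[-197,40,31],"roll":0,"jaw":20},
  {"delta_pos":[-200,40,37],"roll":0,"jaw":20},
  {"delta_pos":[-203,40,39],"roll":0,"jaw":20},
  {"delta_pos":[-207,40,39.7],"roll":0,"jaw":20},
  {"delta_pos":[-212,40,39.7],"roll":0,"jaw":20},
  {"delta_pos":[-217,40,39.7],"roll":0,"jaw":20},
  {"delta_pos":[-220,40,39.7],"roll":0,"jaw":20},
  {"delta_pos":[-222,40,39.7],"roll":0,"jaw":20},
  {"delta_pos":[-223,40,39.7],"roll":0,"jaw":20},
  {"delta_pos":[-223,40,39.7],"roll":0,"jaw":20},
])

```text
time_s: 15.42
ee_pos: [604.7, 16.0, 46.9]
ee_rot: [180.0, 0.0, 157.8]
force: [0.6, -0.2, -0.9]
gripper_width: 17.9
gripper_force: 0.0
```

Request:
arm_command([
  {"delta_pos":[-1,0,0],"roll":0,"jaw":20},
  {"delta_pos":[-2,0,0],"roll":0,"jaw":20},
  {"delta_pos":[-3.5,0.1,0],"roll":0,"jaw":20},
  {"delta_pos":[-5,0.2,0],"roll":0,"jaw":20},
  {"delta_pos":[-6.5,0.3,0],"roll":0,"jaw":20},
  {"delta_pos":[-8,0.3,0],"roll":0,"jaw":20},
  {"delta_pos":[-9.5,0.3,0],"roll":0,"jaw":20},
  {"delta_pos":[-11,0.3,0],"roll":0,"jaw":20},
  {"delta_pos":[-12.5,0.3,0],"roll":0,"jaw":20},
  {"delta_pos":[-13.5,0.3,0],"roll":0,"jaw":20},
  {"delta_pos":[-14.5,0.3,0],"roll":0,"jaw":20},
  {"delta_pos":[-15,0.3,0],"roll":0,"jaw":20},
  {"delta_pos":[-15.3,0.3,0],"roll":0,"jaw":20},
  {"delta_pos":[-15.3,0.3,0],"roll":0,"jaw":20},
  {"delta_pos":[-15.3,0.3,0],"roll":0,"jaw":20},
])

```text
time_s: 16.67
ee_pos: [618.7, 10.4, 46.6]
ee_rot: [-180.0, -0.0, 157.8]
force: [-2.9, 0.7, 1.4]
gripper_width: 18.2
gripper_force: 1.4
```

```bash
python3 - <<'E'
from h import *
f=sc()
E
```

```text
tcp [[22.52710497 46.69346842]] 46.55432466720352 F [-2.9  0.7  1.4]
plate [[90.18663998 51.85523829]] ((68.30364227294922, 107.17768096923828), 67.14598083496094) corners [[36.0, 18.6], [143.2, 16.8], [144.4, 85.1], [37.2, 86.9]]
```

Request:
arm_command([
  {"delta_pos":[4,0,0],"roll":0,"jaw":20},
  {"delta_pos":[14,0,-4],"roll":0,"jaw":20},
  {"delta_pos":[32,-2,-15],"roll":0,"jaw":20},
  {"delta_pos":[60,-5,-30],"roll":0,"jaw":20},
  {"delta_pos":[90,-10,-40],"roll":0,"jaw":20},
  {"delta_pos":[120,-20,-40],"roll":0,"jaw":20},
  {"delta_pos":[150,-30,-40],"roll":0,"jaw":20},
  {"delta_pos":[180,-35,-40],"roll":0,"jaw":20},
  {"delta_pos":[210,-40,-40],"roll":0,"jaw":20},
  {"delta_pos":[230,-40,-40],"roll":0,"jaw":20},
  {"delta_pos":[238,-40,-40],"roll":0,"jaw":20},
  {"delta_pos":[238,-40,-40],"roll":0,"jaw":20},
])

```text
time_s: 17.72
ee_pos: [382.3, 64.1, 87.1]
ee_rot: [179.9, 0.1, 157.8]
force: [0.6, 0.8, -0.5]
gripper_width: 17.6
gripper_force: 0.0
```

```bash
python3 - <<'E'
from h import *
for i in range(2):
    g=grab("top"); meas(g)
f=sc()
c=cv2.resize(g["img"][115:195,220:320],None,fx=5,fy=5,interpolation=cv2.INTER_CUBIC)
cv2.imwrite("pics/s6.png",c)
E
```

```text
rect x 38.75414318417463 140.58606075851918
lead [139.57  46.21] ang -0.53
rear [39.07 47.76] ang 1.03
right [88.69 20.34] ang -0.35
board end [109.6  -19.07]
rect x 38.75414318417463 140.58606075851918
lead [139.54  46.47] ang -0.55
rear [39.05 47.76] ang 1.04
right [92.61 20.23] ang -0.43
board end [109.64 -19.07]
tcp [[-214.13311179    9.37206917]] 87.29026935558068 F [1.1 0.4 1.3]
plate [[91.30133618 51.83569326]] ((68.30363464355469, 104.94794464111328), 67.14598083496094) corners [[38.2, 18.6], [143.2, 16.8], [144.4, 85.1], [39.4, 86.9]]
```

View pics/s6.png

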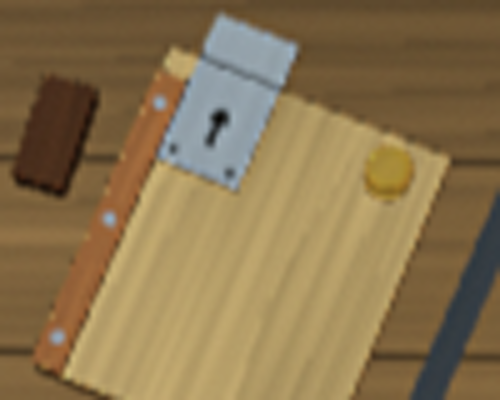

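```bash
python3 - <<'E'
from h import *
a=np.radians(Y);ex=np.array([np.cos(a),np.sin(a)]);ey=np.array([-ex[1],ex[0]])
w=lambda x,y:O+ex*x+ey*y
for n,z in(("scene",51),("top",51)):
    f=grab(n)
    for nm,p,q,d,zz in(("right",w(44,19.5),w(136,19.5),ey,z),("scribe",w(110,24),w(110,70),ex,z),("lead",w(140,23),w(140,72),ex,z),("rear",w(39.5,23),w(39.5,70),ex,z),("left-out",w(112,75),w(138,75),ey,z),("fence",w(-60,75),w(35,75),ey,50),("boardR",w(-105,-95),w(60,-95),ey,45),("end",w(110,-45),w(110,15),ex,45)):
        dr,pt=line(f,p,q,d,zz,6);k=rel(np.zeros(2),Y,[dr])[0]
        print(n,nm,rel(O,Y,[pt])[0].round(2),round((np.degrees(np.arctan2(k[1],k[0]))+45)%180-45,2))
print(env.state()["time_s"])
E
```

```text
scene right [89.47 18.83] 0.0
scene scribe [109.81  44.63] 89.71
scene lead [140.17  44.7 ] 90.08
scene rear [38.8  46.77] 89.15
scene left-out [125.15  73.76] -0.91
scene fence [-18.47  72.72] -0.12
scene boardR [-24.39 -95.27] 0.07
scene end [110.92 -15.  ] 90.46
top right [87.9  20.34] -0.68
top scribe [108.98  43.06] 90.18
top lead [139.44  47.78] 89.71
top rear [39.11 46.77] 91.45
top left-out [126.63  75.16] -0.89
top fence [-21.19  73.9 ] -0.06
top boardR [-16.84 -93.96] 0.06
top end [109.71 -21.86] 90.27
17.9667
```

The plate is flat along the fence within about half a degree, and its overhang measures about 29.5 mm. The knob and offcut have not moved and the arm is clear, so I hand it in.

```bash
python3 -c "
from workcell import env
print(env.job_done())"
```

```text
the job is handed in; nothing more can be done
None
```

The job is handed in: the plate was pushed against the fence, then slid along it until its scribed end hung out about 29.5 mm as measured (30 mm asked), within roughly half a degree of flat; the arm is clear, only the plate was moved, and it took about 18 s.

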